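# Sort the hole-saw canisters by weight

### The arm

A 6-joint arm with a two-finger parallel gripper is mounted at the origin on the work surface. World frame = base frame: x ahead of the robot, y to its left, z up, the work surface at z = 0. Lengths are in mm, angles in rad, forces in N, time in s.
With the tool pointing down it reaches from about 325 to 900 mm from the base axis. Payload 6.1 kg.
Tool frame: the origin (TCP) lies on the centre line of the jaws, within the pads' length; the fingertips stand 25 mm ahead of it and the grasp point (between the pads) lies 6 mm ahead of it (arm.tips_ahead is the distance from the TCP to the fingertips, in mm); z points along the fingers, y is the direction in which the jaws open and shut (so a half turn about z gives the same grasp; the last joint's range is limited). The gripper opens to 85 mm and grips with 20 to 120 N. Pads are 22 mm wide; open, the fingers measure 114 mm over their backs; the gripper's body (76 mm by 85 mm) begins 54 mm behind the grasp point. The pads swing forward as they close: fully open they stand 13 mm farther back than shut.
Start: joints at [-1.264, 0.22, 1.526, -0, 1.395, -0.126], TCP at [262.126, -567.367, 256.3] pointing down, gripper open.
Joint ranges: [-2.98, 2.98], [-0.91, 2.08], [0.09, 2.57], [-1.24, 4.39], [0.2, 2.65], [-2.68, 2.68]. Speed limits (rad/s): [2.57, 2.57, 3.01, 3.14, 3.14, 3.14].

### API

Orientations are given as [roll, pitch, yaw] about the fixed x, y, z axes, in that order (R = Rz(yaw) Ry(pitch) Rx(roll)).
In Python, from workcell import arm gives the robot as it stands. The module is installed in compiled form; this text tells all that it offers.
- The arm moves only by the tool servo_tool, never from a script. Its argument "rows" is a list that holds one entry, the list of rows, each a list of 5 numbers: the opening, from -1 (shut) to 1 (fully open), so that 0 is half open, then the shift along the tool's x, y, z as a fraction of full scale, then the turn about the tool's z as a fraction of full scale. A call has exactly 10 rows; each row shifts and turns the commanded pose from where the row before left it, along the tool's axes as they then stand; what a row does not reach is not made up. Full scale, the value 1, is 0.025 m for a shift and 0.08 rad for a turn. A row lasts 1/12 s, in which the tool goes at most 41.7 mm and 7.16 degrees, less where a joint would pass 70% of its speed; a pose out of reach is approached as far as the arm can. A call with a number of a shift or a turn outside -1 to 1 is refused whole. A call with a gripper value outside its range is refused whole. The fingers move at their own pace and stop on an object; "squeeze" is the grip in N (left out, the last holds). Time passes only in rows, so rows that do not move let the fingers close, or fill a call up. It gives the time, the measured TCP pose, the force and the opening at its end, in the units of the state.
- arm.observe(): the state, without advancing time (a new reading comes with each control period).
- arm.capture(name): name is "scene" or "top"; returns (picture, depth): 480x640x3 uint8, red, green, blue; 480x640 float32, mm along the optical axis (not along the pixel's ray), 0 where there is no reading.
- arm.get_calibration(name): a dict with "K" (3x3 intrinsics, pixels), "k1" (the pictures are not rectified: a ray, as slopes to the right and down, at radius r is drawn at 1 + k1 r^2 times it, then the intrinsics apply), "extrinsics" (4x4, takes a point from camera to world coordinates). Camera axes: x right, y up, looking along -z (the intrinsics and any distortion apply to the point x, -y, -z); pixel columns grow to the right and rows downward; lengths in mm; the calibration is good to about 2 mm. A picture is of the moment at which its call begins. get_calibration takes no time and is no camera call.
- arm.job_done(): hands the job in, once; it reports no verdict.
The state is a dict: "clock": time; "joints": joint angles; "dq": joint speeds; "joint_torque": joint torques, N m; "position": TCP position; "tool_rot": TCP orientation; "wrist_force": force on the tool from outside, world axes, zero at the start; "moment": the same for the moment, N m; "finger_gap": opening from 0.0 (shut) to 1.0 (fully open).
Only numpy, scipy, OpenCV 4.12 (cv2) and the standard library are available. Lean on these libraries where they do the work, as an engineer would, in place of code of your own. Each camera call takes 0.05 s, during which the arm holds its last target. There are 200 camera calls.

### The job

Two identical sealed grey canisters stand on the workbench, and only their weight tells whether a hole saw is inside. Lift each to feel its load, then put every heavy (loaded) one in the shallow wooden tray and every light (empty) one in the cardboard tray. Set them down gently, leave them standing upright on the tray's floor, and don't tip them over at any time.

Things in the scene. Friction and masses are not known exactly. Their poses are not given: they have to be found in the camera images.
- canister_1: one of two identical sealed round canisters: opaque grey plastic, flat black lid, 50 mm diameter, 84 mm tall, upright on the bench; stiff, may be gripped at 20 to 60 N. Origin at the centre of its underside, z up. Holds a steel hole saw (about 0.53 kg in all) or only a foam insert (0.10 kg in all), with a few mm of play; either, both or neither may be loaded
- canister_2: one of two identical sealed round canisters: opaque grey plastic, flat black lid, 50 mm diameter, 84 mm tall, upright on the bench; stiff, may be gripped at 20 to 60 N. Origin at the centre of its underside, z up. Holds a steel hole saw (about 0.53 kg in all) or only a foam insert (0.10 kg in all), with a few mm of play; either, both or neither may be loaded
- wood_tray: tray for heavy canisters: fixed open tray of light wood, 170 mm (its x) by 230 mm (its y) outside, 28 mm high, walls and floor 10 mm thick. Origin at the centre of its underside, z up: the inner floor is 10 mm above it. Room for two canisters side by side along its y, 100 mm apart. May be on the left or right
- card_tray: tray for light canisters: fixed open tray of brown cardboard with a narrow flap folded out along each long side, 170 mm (its x) by 230 mm (its y) outside, 40 mm high, walls and floor 4 mm thick. The flaps add 23 mm at each x end, below the rim. Origin at the centre of its underside, z up: the inner floor is 4 mm above it. Room for two canisters side by side along its y, 100 mm apart. May be on the left or right
There are look-alikes about, which are no part of the job. What is shaped like the canister_2 but blue is not meant.

How it is judged:
By the outcome, as a careful person would: the job done as asked, in the order asked, and still so for the second after the job is handed in, with the robot touching nothing.
It also fails if it takes over 58 s, if anything falls off the work surface, if the arm or the gripper's body presses on something with over 40 N, if the wrist force passes 120 N, or if a joint passes its speed limit or range.

## Working session

There is one attempt and no reset: what is moved stays moved. The work goes in short steps, Python scripts to look and compute and a tool call to move; the robot and the scene stay as the last step left them, time stands still between calls to the robot, and variables do not carry over. Pictures are saved under pics/ and viewed, about 8 in all and at most 12, crops included, and the job is handed in when it is done.

Besides the shell and the picture viewer there is one more tool, called after "Request:" by a JSON object that holds its "name" and its "arguments". servo_tool: Moves the arm, as the interface text tells. Shift numbers are shares of 0.025 m and turn numbers shares of 0.08 rad, none past 1 either way. Its arguments: {"type":"object","properties":{"rows":{"type":"array","items":{"type":"array","items":{"type":"array","items":{"type":"number","minimum":-1,"maximum":1}}}},"squeeze":{"type":"number"}},"required":["rows"]}

```bash
mkdir -p pics; cat > h.py <<'E'
import numpy as np, cv2
from workcell import arm
def world(name,uv,depth=None,z=None):
    c=arm.get_calibration(name);K=np.array(c["K"]);E=np.array(c["extrinsics"])
    uv=np.array(uv,float).reshape(-1,1,2)
    s=cv2.undistortPoints(uv,K,np.array([c["k1"],0,0,0.])).reshape(-1,2)
    d=np.c_[s[:,0],-s[:,1],-np.ones(len(s))]@E[:3,:3].T; o=E[:3,3]
    t=np.array(depth).reshape(-1) if depth is not None else (z-o[2])/d[:,2]
    return o+d*t[:,None]
def snap(name,f):
    p,d=arm.capture(name); cv2.imwrite("pics/"+f,p[:,:,::-1]); np.savez("pics/"+f[:-4],p=p,d=d); return p,d
E
python3 - <<'E'
from h import *
snap("scene","s0.png");snap("top","t0.png");print(arm.observe())
for n in("scene","top"):print(arm.get_calibration(n))
E
```

```text
{'clock': 0.1, 'joints': array([-1.26409908e+00,  2.21135561e-01,  1.52753013e+00, -1.90789075e-06,
        1.39469271e+00, -1.26087461e-01]), 'dq': array([-0.00051724, -0.00171671, -0.00033139, -0.00157152, -0.00081009,
        0.00022862]), 'joint_torque': array([-9.74627960e-05, -4.98246753e+01, -3.90544903e+01, -1.96935994e-04,
        5.78720603e-03, -2.38668758e-05]), 'position': array([ 261.97242335, -566.88205698,  255.2981542 ]), 'tool_rot': array([-3.13984069e+00, -2.20185524e-04,  4.32784848e-01]), 'wrist_force': array([ 0.57704031, -0.73015578, -0.69032572]), 'moment': array([-0.00966253, -0.01064498,  0.00982816]), 'finger_gap': 1.0029593810514743}
{'K': array([[538.9520645 ,   0.        , 319.64616449],
       [  0.        , 538.9520645 , 239.97491458],
       [  0.        ,   0.        ,   1.        ]]), 'k1': -0.14528115001801478, 'extrinsics': array([[-1.40746010e-02, -7.85978410e-01,  6.18093719e-01,
         1.36041230e+03],
       [ 9.99897559e-01, -9.45387899e-03,  1.07469372e-02,
         1.49915515e+01],
       [-2.60347740e-03,  6.18181659e-01,  7.86030953e-01,
         9.52126661e+02],
       [ 0.00000000e+00,  0.00000000e+00,  0.00000000e+00,
         1.00000000e+00]])}
{'K': array([[556.85947719,   0.        , 319.19251488],
       [  0.        , 556.85947719, 240.33333245],
       [  0.        ,   0.        ,   1.        ]]), 'k1': -0.10838953535039648, 'extrinsics': array([[ 3.98714633e-02,  9.76528336e-01, -2.11666424e-01,
         4.26369670e+02],
       [-9.99200615e-01,  3.83521207e-02, -1.12802870e-02,
        -1.42864217e+01],
       [-2.89766366e-03,  2.11946982e-01,  9.77276870e-01,
         1.04804288e+03],
       [ 0.00000000e+00,  0.00000000e+00,  0.00000000e+00,
         1.00000000e+00]])}
```

View pics/s0.png

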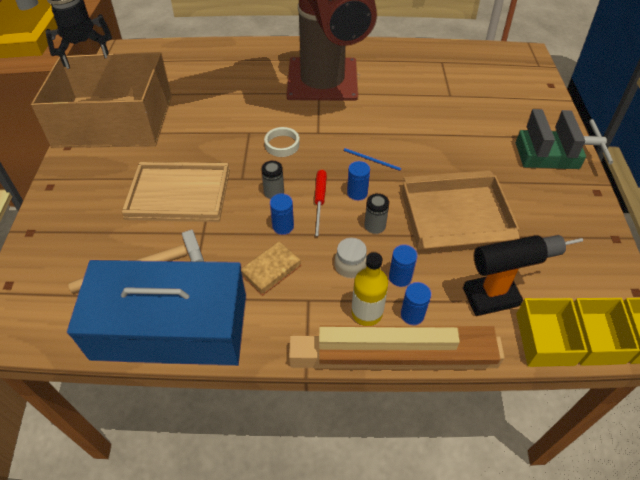

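View pics/t0.png

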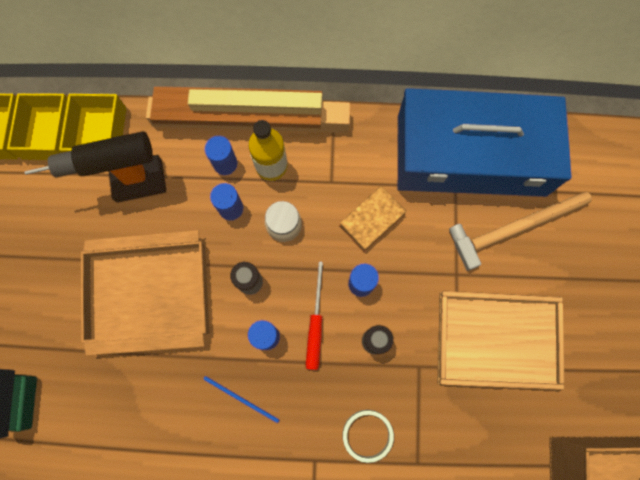

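The candidates, in top-view pixels:
- **Grey with black lid:** (245,277) and (378,340).
- **Blue look-alikes:** (264,335), (363,280), (227,202) and (221,155).
- **Wide pale-grey jar:** (282,220).

The two grey, black-lidded ones fit the description. The wood tray is at (502,340). The card tray, with its flaps, is at (145,295). Next I'll measure these and confirm them in a crop.

```bash
python3 - <<'E'
from h import *
a=np.load("pics/t0.npz");p,d=a["p"],a["d"]
yy,xx=np.mgrid[:480,:640]
uv=np.c_[xx.ravel(),yy.ravel()]
W=world("top",uv,depth=d.ravel()).reshape(480,640,3)
Z=W[...,2].copy(); Z[d==0]=np.nan
for c in[(245,277),(378,340),(264,335),(363,280),(282,220)]:
    m=((Z>70)&(Z<100)&(np.hypot(xx-c[0],yy-c[1])<26)).astype(np.uint8)
    k,_=cv2.findContours(m,0,1);k=max(k,key=cv2.contourArea)
    (u,v),r=cv2.minEnclosingCircle(k)
    mm=m>0
    print(c,mm.sum(),np.round((u,v,r),1),np.round(np.median(W[mm],0)),"ray84",np.round(world("top",[(u,v)],z=84),1))
for n,(x0,x1,y0,y1),h in(("wood",(430,575,280,400),28),("card",(70,220,225,365),40)):
    m=np.zeros((480,640),np.uint8);s=(slice(y0,y1),slice(x0,x1))
    m[s]=((Z[s]>h-8)&(Z[s]<h+8))
    pts=W[m>0][:,:2].astype(np.float32)
    print(n,len(pts),cv2.minAreaRect(pts),np.percentile(pts,[1,99],axis=0).round(), "floor z",np.nanmedian(Z[y0+50:y1-50,x0+50:x1-50]))
im=cv2.resize(p[180:400,60:580,::-1],None,fx=1.5,fy=1.5,interpolation=2);cv2.imwrite("pics/c0.png",im)
E
```

```text
(245, 277) 650 [244.3 275.9  14.7] [567. 126.  84.] ray84 [[566.2 125.4  84. ]]
(378, 340) 654 [378.1 339.   14.8] [ 466. -111.   85.] ray84 [[ 466.3 -110.8   84. ]]
(264, 335) 653 [262.2 334.3  14.8] [466.  88.  85.] ray84 [[466.5  88.   84. ]]
(363, 280) 656 [364.2 278.   14.6] [571. -84.  84.] ray84 [[571.  -84.4  84. ]]Traceback (most recent call last):
  File "<stdin>", line 9, in <module>
ValueError: max() iterable argument is empty
```

```bash
python3 - <<'E'
from h import *
a=np.load("pics/t0.npz");p,d=a["p"],a["d"]
yy,xx=np.mgrid[:480,:640]
W=world("top",np.c_[xx.ravel(),yy.ravel()],depth=d.ravel()).reshape(480,640,3)
Z=W[...,2].copy(); Z[d==0]=np.nan
for n,(x0,x1,y0,y1),h in(("wood",(430,575,280,400),28),("card",(70,220,225,365),40)):
    m=np.zeros((480,640),np.uint8);s=(slice(y0,y1),slice(x0,x1))
    m[s]=((Z[s]>h-5)&(Z[s]<h+6))
    pts=W[m>0][:,:2].astype(np.float32)
    print(n,len(pts),cv2.minAreaRect(pts),np.percentile(pts,[1,99],axis=0).round(), "floor z",np.nanmedian(Z[y0+50:y1-50,x0+50:x1-50]))
    m[s]=(Z[s]>13)*255
w=W[190:250,255:310];print("jar",np.nanpercentile(w[...,2],95), "screwdriver z",np.nanpercentile(Z[300:360,300:320],98))
im=cv2.resize(p[180:400,60:580,::-1],None,fx=1.5,fy=1.5,interpolation=2);cv2.imwrite("pics/c0.png",im)
# scene cross check
a=np.load("pics/s0.npz");p,d=a["p"],a["d"]
W=world("scene",np.c_[xx.ravel(),yy.ravel()],depth=d.ravel()).reshape(480,640,3);Z=W[...,2].copy();Z[d==0]=np.nan
for c in[(273,167),(376,201)]:
    m=(Z>76)&(Z<92)&(np.hypot(xx-c[0],yy-c[1])<25); print(c,m.sum(),W[m].min(0).round(),W[m].max(0).round(),W[m].mean(0).round(1))
E
```

```text
wood 2236 ((474.4638366699219, -346.180908203125), (231.33453369140625, 171.3441925048828), 88.54527282714844) [[ 389. -460.]
 [ 560. -230.]] floor z 10.51747489321042
card 3521 ((535.5902099609375, 321.21722412109375), (215.9410858154297, 232.50927734375), 7.543030261993408) [[424. 200.]
 [649. 440.]] floor z 4.512052814149797
jar 61.867992356647505 screwdriver z 28.20192749428712
(273, 167) 303 [ 443. -135.   76.] [495. -87.  89.] [ 470.6 -111.4   83.5]
(376, 201) 343 [544. 103.  76.] [595. 153.  92.] [572.1 127.3  83.4]
```

View pics/c0.png

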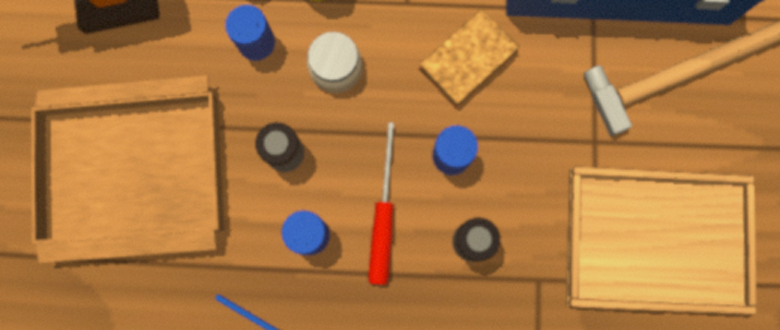

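The crop confirms it: the two black-lidded grey canisters are at crop (278,146) and (477,240), and blue ones stand beside each. Averaging both cameras:

| Item | x, y (mm) |
|---|---|
| Canister A | (468,-111) |
| Canister B | (569,127) |
| Wood tray centre | (474,-346) |
| Card tray centre | (536,321), yaw about 7.5° |

I'll turn the tool to yaw 0 and head for A.

Request:
{"name": "servo_tool", "arguments": {"rows": [[[1, 0.2, -0.8, 0, 0.9], [1, 0.2, -0.8, 0, 0.9], [1, 0.2, -0.8, 0, 0.9], [1, 0.2, -0.8, 0, 0.9], [1, 0.2, -0.8, 0, 0.9], [1, 0.2, -0.8, 0, 0.9], [1, 0.2, -1, 0, 0], [1, 0.2, -1, 0, 0], [1, 0.2, -1, 0, 0], [1, 0.2, -1, 0, 0]]], "squeeze": 40}}

```text
clock: 0.93
position: [281.0, -343.2, 255.8]
tool_rot: [-3.141, 0.0, 0.0]
wrist_force: [0.5, -0.8, 0.2]
finger_gap: 1.002
```

Request:
{"name": "servo_tool", "arguments": {"rows": [[[1, 0.75, -0.9, 0.3, 0], [1, 0.75, -0.9, 0.3, 0], [1, 0.75, -0.9, 0.3, 0], [1, 0.75, -0.9, 0.3, 0], [1, 0.75, -0.9, 0.3, 0], [1, 0.75, -0.9, 0.3, 0], [1, 0.75, -0.9, 0.3, 0], [1, 0.75, -0.9, 0.3, 0], [1, 0.75, -0.9, 0.3, 0], [1, 0, 0, 0, 0]]]}}

```text
clock: 1.77
position: [450.8, -138.0, 187.0]
tool_rot: [-3.139, 0.001, 0.004]
wrist_force: [-0.8, 0.9, -0.9]
finger_gap: 0.999
```

Request:
{"name": "servo_tool", "arguments": {"rows": [[[1, 0.35, -0.54, 0.3, 0], [1, 0.35, -0.54, 0.3, 0], [1, 0, 0, 0.6, 0], [1, 0, 0, 0.5, 0], [1, 0, 0, 0.1, 0], [1, 0, 0, 0, 0], [1, 0, 0, 0, 0], [1, 0, 0, 0, 0], [1, 0, 0, 0, 0], [1, 0, 0, 0, 0]]]}}

```text
clock: 2.6
position: [467.6, -115.3, 144.6]
tool_rot: [3.141, -0.001, 0.001]
wrist_force: [0.2, 0.1, -0.5]
finger_gap: 0.994
```

```bash
python3 - <<'E'
from h import *
p,d=snap("scene","s1.png");q,_=snap("top","t1.png")
a=cv2.resize(p[80:260,190:410,::-1],(396,324));b=cv2.resize(q[230:410,290:510,::-1],(396,324))
cv2.imwrite("pics/c1.png",np.hstack([a,b]))
s=arm.observe();print(s["position"],s["tool_rot"],s["wrist_force"])
E
```

```text
[ 467.38969597 -115.16239105  144.30203508] [ 3.14122860e+00 -8.19370132e-04  5.86172695e-04] [-0.41975401  0.18127595 -0.06491015]
```

View pics/c1.png

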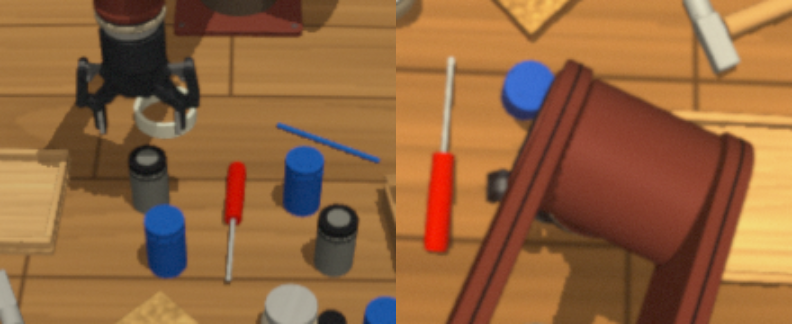

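The scene view (left half) shows the open fingers straddling A's lid, at crop (148,160), a few mm off in y. I'll correct that, go down and grip.

Request:
{"name": "servo_tool", "arguments": {"rows": [[[1, 0.02, -0.16, 0.4, 0], [1, 0, 0, 0.7, 0], [1, 0, 0, 0.7, 0], [1, 0, 0, 0.7, 0], [1, 0, 0, 0.6, 0], [1, 0, 0, 0.3, 0], [1, 0, 0, 0, 0], [1, 0, 0, 0, 0], [-1, 0, 0, 0, 0], [-1, 0, 0, 0, 0]]], "squeeze": 40}}

```text
clock: 3.53
position: [468.5, -111.2, 59.9]
tool_rot: [3.141, -0.002, 0.001]
wrist_force: [0.3, -0.4, 1.0]
finger_gap: 0.745
```

Request:
{"name": "servo_tool", "arguments": {"rows": [[[-1, 0, 0, 0, 0], [-1, 0, 0, 0, 0], [-1, 0, 0, 0, 0], [-1, 0, 0, 0, 0], [-1, 0, 0, 0, 0], [-1, 0, 0, 0, 0], [-1, 0, 0, 0, 0], [-1, 0, 0, 0, 0], [-1, 0, 0, 0, 0], [-1, 0, 0, 0, 0]]]}}

```text
clock: 4.37
position: [468.5, -111.5, 59.9]
tool_rot: [3.141, -0.002, 0.001]
wrist_force: [-0.9, -2.1, 6.5]
finger_gap: 0.568
```

Request:
{"name": "servo_tool", "arguments": {"rows": [[[-1, 0, 0, -0.1, 0], [-1, 0, 0, -0.3, 0], [-1, 0, 0, -0.4, 0], [-1, 0, 0, -0.4, 0], [-1, 0, 0, -0.3, 0], [-1, 0, 0, -0.1, 0], [-1, 0, 0, 0, 0], [-1, 0, 0, 0, 0], [-1, 0, 0, 0, 0], [-1, 0, 0, 0, 0]]]}}

```text
clock: 5.2
position: [467.2, -110.7, 98.2]
tool_rot: [-3.141, 0.001, 0.001]
wrist_force: [0.3, 0.7, -4.9]
finger_gap: 0.566
```

```bash
python3 - <<'E'
from h import *
s=arm.observe();print(s["position"],s["wrist_force"],s["moment"],s["joint_torque"],s["finger_gap"])
E
```

```text
[ 467.16326523 -110.72924807   98.21119944] [ 0.33601068  0.66619659 -4.89895153] [ 0.04503846 -0.0139941  -0.01173032] [ 2.70851007e-03 -3.84583068e+01 -3.55624473e+01 -4.16346593e-03
  6.62418926e-03 -1.94115955e-06] 0.5664508389747962
```

A reads -4.9 N, so it's loaded and goes in the wood tray, in the near slot at about (474,-296).

Request:
{"name": "servo_tool", "arguments": {"rows": [[[-1, 0, 0.2, -0.4, 0], [-1, 0, 0.5, -0.5, 0], [-1, 0.1, 0.8, -0.3, 0], [-1, 0.1, 1, 0, 0], [-1, 0.1, 1, 0, 0], [-1, 0, 1, 0, 0], [-1, 0, 1, 0, 0], [-1, 0, 0.9, 0, 0], [-1, 0, 0.6, 0, 0], [-1, 0, 0.4, 0, 0]]]}}

```text
clock: 6.03
position: [475.1, -297.9, 129.1]
tool_rot: [3.141, -0.0, -0.001]
wrist_force: [-0.2, 1.1, -5.1]
finger_gap: 0.572
```

Request:
{"name": "servo_tool", "arguments": {"rows": [[[-1, 0, 0, 0, 0], [-1, 0, 0, 0, 0], [-1, 0, 0, 0.3, 0], [-1, 0, 0, 0.4, 0], [-1, 0, 0, 0.3, 0], [-1, 0, 0, 0, 0], [-1, 0, 0, 0, 0], [-1, 0, 0, 0, 0], [-1, 0, 0, 0, 0], [-1, 0, 0, 0, 0]]]}}

```text
clock: 6.87
position: [475.7, -296.2, 104.3]
tool_rot: [3.141, -0.001, 0.001]
wrist_force: [-0.5, 0.5, -4.6]
finger_gap: 0.572
```

Request:
{"name": "servo_tool", "arguments": {"rows": [[[-1, 0, 0, 0.3, 0], [-1, 0, 0, 0.4, 0], [-1, 0, 0, 0.3, 0], [-1, 0, 0, 0.14, 0], [-1, 0, 0, 0.06, 0], [-1, 0, 0, 0.04, 0], [-1, 0, 0, 0, 0], [-1, 0, 0, 0, 0], [-1, 0, 0, 0, 0], [-1, 0, 0, 0, 0]]]}}

```text
clock: 7.7
position: [475.5, -296.2, 73.2]
tool_rot: [3.141, -0.001, 0.001]
wrist_force: [-0.2, -0.5, -5.2]
finger_gap: 0.572
```

Request:
{"name": "servo_tool", "arguments": {"rows": [[[-1, 0, 0, 0.04, 0], [-1, 0, 0, 0.04, 0], [-1, 0, 0, 0.03, 0], [-1, 0, 0, 0, 0], [-1, 0, 0, 0, 0], [-1, 0, 0, 0, 0], [-1, 0, 0, 0, 0], [-1, 0, 0, 0, 0], [-1, 0, 0, 0, 0], [-1, 0, 0, 0, 0]]]}}

```text
clock: 8.53
position: [475.3, -295.9, 70.0]
tool_rot: [-3.142, 0.0, 0.001]
wrist_force: [-0.4, 0.1, -5.0]
finger_gap: 0.568
```

Request:
{"name": "servo_tool", "arguments": {"rows": [[[-1, 0, 0, 0.03, 0], [-1, 0, 0, 0.02, 0], [-1, 0, 0, 0, 0], [-1, 0, 0, 0, 0], [-1, 0, 0, 0, 0], [-1, 0, 0, 0, 0], [-1, 0, 0, 0, 0], [-1, 0, 0, 0, 0], [-1, 0, 0, 0, 0], [-1, 0, 0, 0, 0]]]}}

```text
clock: 9.37
position: [475.4, -296.0, 70.0]
tool_rot: [-3.142, 0.0, 0.001]
wrist_force: [-3.4, 2.8, 5.6]
finger_gap: 0.566
```

Contact is made, with the weight off and about 5 N pressing. I'll open part way, then rise.

Request:
{"name": "servo_tool", "arguments": {"rows": [[[0.3, 0, 0, 0, 0], [0.3, 0, 0, 0, 0], [0.3, 0, 0, 0, 0], [0.6, 0, 0, 0, 0], [0.6, 0, 0, 0, 0], [0.6, 0, 0, 0, 0], [0.6, 0, 0, -0.2, 0], [0.6, 0, 0, -0.5, 0], [0.6, 0, 0, -0.7, 0], [0.6, 0, 0, -0.9, 0]]]}}

```text
clock: 10.2
position: [474.6, -295.4, 126.6]
tool_rot: [-3.14, 0.002, 0.001]
wrist_force: [0.6, 0.4, -0.4]
finger_gap: 0.805
```

Request:
{"name": "servo_tool", "arguments": {"rows": [[[0.6, 0, 0, -0.9, 0], [0.6, 0, 0, -0.9, 0], [0.6, 0.2, -0.6, 0, 0], [0.7, 0.2, -1, 0, 0], [0.7, 0.2, -1, 0, 0], [0.7, 0.2, -1, 0, 0], [0.7, 0.2, -1, 0, 0], [0.7, 0.2, -1, 0, 0], [0.7, 0.2, -1, 0, 0], [0.7, 0.2, -1, 0, 0]]]}}

```text
clock: 11.03
position: [515.6, -104.8, 172.8]
tool_rot: [3.141, -0.002, 0.001]
wrist_force: [0.9, -0.8, -0.5]
finger_gap: 0.848
```

Request:
{"name": "servo_tool", "arguments": {"rows": [[[0.7, 0.2, -1, 0, 0], [0.7, 0.2, -1, 0, 0], [0.7, 0.2, -1, 0, 0], [0.7, 0.2, -1, 0, 0], [0.7, 0.3, -1, 0, 0], [0.7, 0.3, -1, 0, 0], [0.7, 0.3, -0.9, 0, 0], [0.7, 0.3, -0.8, 0, 0], [0.7, 0.2, -0.4, 0, 0], [0.7, 0, 0, 0, 0]]]}}

```text
clock: 11.87
position: [570.9, 98.4, 172.4]
tool_rot: [-3.141, -0.002, 0.003]
wrist_force: [-1.2, -0.4, -0.1]
finger_gap: 0.851
```

Request:
{"name": "servo_tool", "arguments": {"rows": [[[0.7, -0.05, -0.5, 0, 0], [0.7, -0.03, -0.5, 0, 0], [0.7, 0, -0.1, 0.2, 0], [0.7, 0, 0, 0.3, 0], [0.7, 0, 0, 0.3, 0], [0.7, 0, 0, 0, 0], [0.7, 0, 0, 0, 0], [0.7, 0, 0, 0, 0], [0.7, 0, 0, 0, 0], [0.7, 0, 0, 0, 0]]]}}

```text
clock: 12.7
position: [568.3, 123.9, 151.7]
tool_rot: [-3.142, -0.001, 0.0]
wrist_force: [-0.4, -0.1, 0.4]
finger_gap: 0.85
```

```bash
python3 - <<'E'
from h import *
p,d=snap("scene","s2.png");q,e=snap("top","t2.png")
a=cv2.resize(p[100:280,280:500,::-1],(396,324));b=cv2.resize(p[100:280,80:300,::-1],(396,324))
cv2.imwrite("pics/c2.png",np.hstack([b,a]))
yy,xx=np.mgrid[:480,:640]
for n,dd in(("scene",d),("top",e)):
    W=world(n,np.c_[xx.ravel(),yy.ravel()],depth=dd.ravel()).reshape(480,640,3)
    m=(W[...,2]>86)&(W[...,2]<100)&(abs(W[...,0]-475)<60)&(abs(W[...,1]+296)<60)&(dd>0)
    print(n,m.sum(),np.median(W[m],0) if m.any() else '', W[m][:,2].std())
E
```

```text
scene 295 [ 476.99502452 -294.16122085   95.17289755] 2.7206877495001676
top 658 [ 473.03393395 -295.5939234    94.36061944] 2.041370859778912
```

View pics/c2.png

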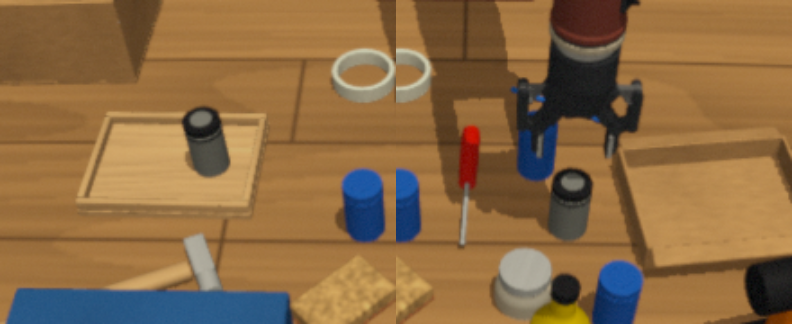

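A stands upright in the wood tray at crop (207,140), with its lid top at 94 mm. The fingers straddle B at crop (570,200). I'll nudge y, go down and grip.

Request:
{"name": "servo_tool", "arguments": {"rows": [[[0.7, 0.03, -0.1, 0.4, 0], [0.7, 0, 0, 0.7, 0], [0.7, 0, 0, 0.7, 0], [0.7, 0, 0, 0.7, 0], [0.7, 0, 0, 0.7, 0], [0.7, 0, 0, 0.4, 0], [0.7, 0, 0, 0.06, 0], [0.7, 0, 0, 0, 0], [-1, 0, 0, 0, 0], [-1, 0, 0, 0, 0]]], "squeeze": 40}}

```text
clock: 13.63
position: [569.8, 126.8, 61.1]
tool_rot: [-3.141, -0.002, 0.001]
wrist_force: [-0.2, 1.1, 1.1]
finger_gap: 0.583
```

Request:
{"name": "servo_tool", "arguments": {"rows": [[[-1, 0, 0, 0, 0], [-1, 0, 0, 0, 0], [-1, 0, 0, 0, 0], [-1, 0, 0, 0, 0], [-1, 0, 0, 0, 0], [-1, 0, 0, 0, 0], [-1, 0, 0, 0, 0], [-1, 0, 0, 0, 0], [-1, 0, 0, 0, 0], [-1, 0, 0, 0, 0]]]}}

```text
clock: 14.47
position: [569.9, 126.8, 61.2]
tool_rot: [-3.141, -0.003, 0.001]
wrist_force: [0.7, 1.3, 6.6]
finger_gap: 0.577
```

Request:
{"name": "servo_tool", "arguments": {"rows": [[[-1, 0, 0, -0.1, 0], [-1, 0, 0, -0.3, 0], [-1, 0, 0, -0.4, 0], [-1, 0, 0, -0.4, 0], [-1, 0, 0, -0.3, 0], [-1, 0, 0, -0.1, 0], [-1, 0, 0, 0, 0], [-1, 0, 0, 0, 0], [-1, 0, 0, 0, 0], [-1, 0, 0, 0, 0]]]}}

```text
clock: 15.3
position: [568.2, 126.6, 99.1]
tool_rot: [3.142, 0.001, 0.001]
wrist_force: [0.4, 0.8, -1.9]
finger_gap: 0.571
```

Request:
{"name": "servo_tool", "arguments": {"rows": [[[-1, 0, 0, -0.3, 0], [-1, 0, 0, -0.4, 0], [-1, 0, 0, -0.4, 0], [-1, 0, 0, -0.2, 0], [-1, 0, 0, 0, 0], [-1, 0, 0, 0, 0], [-1, 0, 0, 0, 0], [-1, 0, 0, 0, 0], [-1, 0, 0, 0, 0], [-1, 0, 0, 0, 0]]]}}

```text
clock: 16.13
position: [568.4, 126.6, 131.8]
tool_rot: [3.142, 0.001, 0.001]
wrist_force: [0.1, -0.4, -1.4]
finger_gap: 0.571
```

```bash
python3 - <<'E'
from h import *
for i in range(4):
    arm.capture("top");s=arm.observe();print(s["position"].round(1),s["wrist_force"].round(2))
E
```

```text
[568.5 126.6 131.9] [-0.06  0.   -0.8 ]
[568.5 126.6 132. ] [ 0.34  0.06 -1.1 ]
[568.6 126.6 132.1] [ 0.11  0.02 -0.16]
[568.6 126.6 132.1] [-0.78  0.55 -0.91]
```

B averages about -1 N, so it's empty and goes in the card tray, at about (541,281).

Request:
{"name": "servo_tool", "arguments": {"rows": [[[-1, -0.1, -0.3, 0, 0], [-1, -0.1, -0.7, 0, 0], [-1, -0.2, -1, 0, 0], [-1, -0.2, -1, 0, 0], [-1, -0.2, -1, 0, 0], [-1, -0.2, -1, 0, 0], [-1, -0.1, -0.7, 0, 0], [-1, 0, -0.4, 0, 0], [-1, 0, 0, 0, 0], [-1, 0, 0, 0, 0]]]}}

```text
clock: 17.17
position: [541.0, 279.2, 132.2]
tool_rot: [3.141, 0.0, 0.002]
wrist_force: [-0.3, 0.2, -1.3]
finger_gap: 0.572
```

Request:
{"name": "servo_tool", "arguments": {"rows": [[[-1, 0, 0, 0.3, 0], [-1, 0, 0, 0.5, 0], [-1, 0, 0, 0.5, 0], [-1, 0, 0, 0.5, 0], [-1, 0, 0, 0.3, 0], [-1, 0, 0, 0.2, 0], [-1, 0, 0, 0.1, 0], [-1, 0, 0, 0, 0], [-1, 0, 0, 0, 0], [-1, 0, 0, 0, 0]]]}}

```text
clock: 18.0
position: [541.6, 279.4, 73.1]
tool_rot: [-3.141, -0.001, 0.001]
wrist_force: [0.3, -0.1, -0.9]
finger_gap: 0.575
```

Request:
{"name": "servo_tool", "arguments": {"rows": [[[-1, 0, 0, 0.1, 0], [-1, 0, 0, 0.08, 0], [-1, 0, 0, 0.06, 0], [-1, 0, 0, 0.04, 0], [-1, 0, 0, 0.03, 0], [-1, 0, 0, 0, 0], [-1, 0, 0, 0, 0], [-1, 0, 0, 0, 0], [-1, 0, 0, 0, 0], [-1, 0, 0, 0, 0]]]}}

```text
clock: 18.83
position: [541.1, 279.2, 65.3]
tool_rot: [3.142, -0.0, 0.001]
wrist_force: [-4.0, -1.2, 6.8]
finger_gap: 0.574
```

Request:
{"name": "servo_tool", "arguments": {"rows": [[[-1, 0, 0, 0.03, 0], [-1, 0, 0, 0.02, 0], [-1, 0, 0, 0, 0], [-1, 0, 0, 0, 0], [-1, 0, 0, 0, 0], [-1, 0, 0, 0, 0], [-1, 0, 0, 0, 0], [-1, 0, 0, 0, 0], [-1, 0, 0, 0, 0], [-1, 0, 0, 0, 0]]]}}

```text
clock: 19.67
position: [541.3, 279.2, 65.2]
tool_rot: [3.141, -0.0, 0.001]
wrist_force: [-6.1, -2.9, 13.4]
finger_gap: 0.571
```

It's on the floor with about 13 N of press. I'll ease that by 1 mm, then release and rise.

Request:
{"name": "servo_tool", "arguments": {"rows": [[[-1, 0, 0, -0.04, 0], [-1, 0, 0, 0, 0], [-1, 0, 0, 0, 0], [0.3, 0, 0, 0, 0], [0.3, 0, 0, 0, 0], [0.6, 0, 0, 0, 0], [0.6, 0, 0, 0, 0], [0.6, 0, 0, 0, 0], [0.6, 0, 0, -0.2, 0], [0.6, 0, 0, -0.5, 0]]]}}

```text
clock: 20.5
position: [539.6, 278.5, 80.3]
tool_rot: [3.14, 0.004, 0.001]
wrist_force: [-1.0, 0.3, -0.7]
finger_gap: 0.804
```

Request:
{"name": "servo_tool", "arguments": {"rows": [[[0.6, 0, 0, -0.8, 0], [0.6, 0, 0, -1, 0], [0.6, 0, 0, -1, 0], [0.6, 0, 0, -1, 0], [0.6, 0, 0, -0.8, 0], [0.6, -0.5, 0.5, 0, 0], [0.6, -0.8, 0.8, 0, 0], [0.6, -0.8, 0.8, 0, 0], [0.6, -0.5, 0.5, 0, 0], [0.6, 0, 0, 0, 0]]]}}

```text
clock: 21.33
position: [474.3, 212.4, 197.7]
tool_rot: [3.141, 0.0, -0.0]
wrist_force: [1.2, 0.7, -0.4]
finger_gap: 0.8
```

```bash
python3 - <<'E'
from h import *
p,d=snap("scene","s3.png");s=arm.observe();print(s["clock"],s["position"],s["finger_gap"])
yy,xx=np.mgrid[:480,:640]
W=world("scene",np.c_[xx.ravel(),yy.ravel()],depth=d.ravel()).reshape(480,640,3)
for c,h in(((475,-296),94),((541,279),88)):
    m=(abs(W[...,2]-h)<8)&(np.hypot(W[...,0]-c[0],W[...,1]-c[1])<45)&(d>0)
    print(m.sum(),np.median(W[m],0),W[m].min(0),W[m].max(0))
E
```

```text
21.3833 [475.66683796 213.4245134  198.13136633] 0.7971561034640678
295 [ 477.25571011 -294.20715427   94.93754507] [ 447.80156605 -319.91794318   86.07237721] [ 500.41431363 -271.1374914    99.19658223]
334 [543.48203358 278.89541482  87.90164495] [515.16398503 254.20890803  80.22288864] [568.66335949 305.49268358  93.46049894]
```

View pics/s3.png

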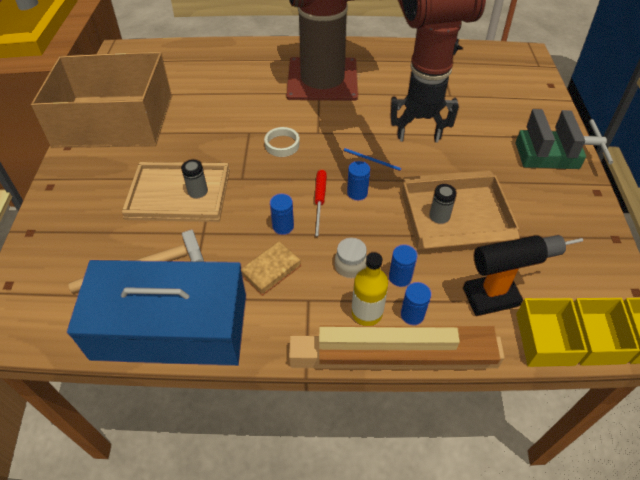

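Both stand upright: A in the wood tray at pixel (194,180), B in the card tray at (442,205). The gripper is clear and nothing else has moved.

```bash
python3 -c "
from workcell import arm
print(arm.job_done())"
```

```text
the job is handed in; nothing more can be done
None
```

I lifted and sorted both canisters, then handed the job in at 21.4 s on the robot clock.

- **Loaded canister:** the one at (468,-111) read about -5 N when lifted. It now stands in the wood tray.
- **Empty canister:** the one at (569,127) read about -1 N on average. The readings were noisy, from -0.2 to -1.9 N, but well short of the loaded weight. It now stands in the card tray.

**Last checks:** the final picture and depth show both upright on their tray floors. The lids are at about 95 mm and 88 mm, against 94 mm and 88 mm expected. The gripper was clear of everything and nothing else had moved.

**Set-down force:** the loaded canister touched down at about 6 N. The empty one was pressed to about 13 N, and I backed off 1 mm before releasing it. No check failed; the two cameras differed by about 4 mm in x, within what the grasps could absorb.

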